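Pack a refiner's returns crate in two layers

TASK

Pack the jeweller's crate for the refiner: stand all the bottles that are out on the bench upright on the crate's floor, spread into its corners so that the separator board can lie level on their caps. Then lay the board inside the crate flat on the bottles, bar up, and after that stand all the jars upright on the board. Set the bottles and jars down gently, not dropped, and leave the tools on the bench where they are.

Things in the scene. Friction and masses are not known exactly. Their poses are not given: they have to be found in the camera images.
- round_bottle_1_c (a point): Round white plastic bottle, body 68 mm across; shoulder ends 71 mm above its base, then a black round screw cap, 28 mm across and 33 mm tall, up to 105 mm. About 0.25 kg. The point is on its axis half-way up (52 mm above its base and below the cap's top); z is up when it stands. None if it is not there this time.
- round_bottle_2_c (a point): Round white plastic bottle, body 68 mm across; shoulder ends 71 mm above its base, then a black round screw cap, 28 mm across and 33 mm tall, up to 105 mm. About 0.25 kg. The point is on its axis half-way up (52 mm above its base and below the cap's top); z is up when it stands. None if it is not there this time.
- round_bottle_3_c (a point): Round white plastic bottle, body 68 mm across; shoulder ends 71 mm above its base, then a black round screw cap, 28 mm across and 33 mm tall, up to 105 mm. About 0.25 kg. The point is on its axis half-way up (52 mm above its base and below the cap's top); z is up when it stands. None if it is not there this time.
- square_bottle_1_c (a point): Square white plastic bottle, body 66 x 66 mm with rounded corners, sides along its own x and y; shoulder ends 71 mm above its base, then a black round screw cap, 28 mm across and 33 mm tall, up to 105 mm. About 0.25 kg. The point is on its axis half-way up (52 mm above its base and below the cap's top); z is up when it stands. None if it is not there this time.
- square_bottle_2_c (a point): Square white plastic bottle, body 66 x 66 mm with rounded corners, sides along its own x and y; shoulder ends 71 mm above its base, then a black round screw cap, 28 mm across and 33 mm tall, up to 105 mm. About 0.25 kg. The point is on its axis half-way up (52 mm above its base and below the cap's top); z is up when it stands. None if it is not there this time.
- square_bottle_3_c (a point): Square white plastic bottle, body 66 x 66 mm with rounded corners, sides along its own x and y; shoulder ends 71 mm above its base, then a black round screw cap, 28 mm across and 33 mm tall, up to 105 mm. About 0.25 kg. The point is on its axis half-way up (52 mm above its base and below the cap's top); z is up when it stands. None if it is not there this time.
- jar_1_c (a point): Small round glass jar of brass filings with aluminium lid, straight-sided, 52 mm across and 56 mm tall, about 0.22 kg. The point is its centre, 28 mm above its base; z is up when it stands. None if it is not there this time.
- jar_2_c (a point): Small round glass jar of brass filings with aluminium lid, straight-sided, 52 mm across and 56 mm tall, about 0.22 kg. The point is its centre, 28 mm above its base; z is up when it stands. None if it is not there this time.
- jar_3_c (a point): Small round glass jar of brass filings with aluminium lid, straight-sided, 52 mm across and 56 mm tall, about 0.22 kg. The point is its centre, 28 mm above its base; z is up when it stands. None if it is not there this time.
- board_bar (a point): Plywood separator board, 212 mm (its x) x 140 mm (its y) x 6 mm, about 0.18 kg, with a wooden lift bar on the middle of its top: 80 mm long (along x), 16 mm wide (along y), standing 26 mm above the board's top. The point is the middle of the bar, 13 mm above the board's top face and 19 mm above its underside; z is up as it lies. The board lies flat on the bench, bar up, at the start.
- crate_floor (a point): Open plywood crate, fixed to the bench. The point is the centre of its inner floor, 8 mm above the bench. Inside it is 222 mm long (its x), 148 mm wide (its y) and 116 mm deep; walls 10 mm thick, rim 124 mm above the bench. Just room for six bottles on the floor, three along x by two along y.
- bench_block: Bystander: steel bench block on a rubber foot, 104 x 104 x 22 mm, beyond the work; origin under its centre.
- chasing_hammer: Bystander: hammer, 240 mm long, lying across in front of the crate on the side away from the robot; origin about half-way along its length, on the bench.
- file_pot: Bystander: dark steel pot of needle files, 76 mm across, 95 mm tall (170 mm with the files), beyond the work; origin under its centre.
Things that resemble listed ones, but are neither listed nor needed, are in the scene too. What is shaped like the part that bears round_bottle_2_c but blue is not meant. What is shaped like the part that bears square_bottle_3_c but green is not meant.

How it is judged:
By the outcome, as a careful person would: the job done as asked, in the order asked, and still so for the second after the job is handed in, with the robot touching nothing.
Of round_bottle_1, round_bottle_2, round_bottle_3, square_bottle_1, square_bottle_2, square_bottle_3 only 5 to 6 are there at a start; the rules pass over those that are not, and their reading is None.
Of jar_1, jar_2, jar_3 only 2 to 3 are there at a start; the rules pass over those that are not, and their reading is None.
At some moment in a run one of round_bottle_1, round_bottle_2, round_bottle_3, square_bottle_1, square_bottle_2, square_bottle_3, jar_1, jar_2, jar_3 may be knocked a few centimetres aside while the robot is not near it.
It also fails if it takes over 210 s, if anything falls off the work surface, if the arm or the gripper's body presses on something with over 40 N, if the wrist force passes 120 N, or if a joint passes its speed limit or range.

ROBOT

A 6-joint arm with a two-finger parallel gripper is mounted at the origin on the work surface. World frame = base frame: x ahead of the robot, y to its left, z up, the work surface at z = 0. Lengths are in m, angles in degrees, forces in N, time in s.
With the tool pointing down it reaches from about 0.4 to 0.825 m from the base axis. Payload 7 kg.
Tool frame: the origin (TCP) lies at the very end of the fingers, on their centre line; the grasp point (between the pads) lies 19 mm behind it; z points along the fingers, y is the line along which they close (so a half turn about z gives the same grasp; the last joint's range is limited). The gripper opens to 88 mm and grips with 3 to 60 N. Pads are 19 mm wide; open, the fingers measure 130 mm over their backs; the gripper's body (78 mm by 193 mm) begins 47 mm behind the grasp point.
Start: joints at [81.079, 20.546, 0.682, 0, -70.136, -16.507], TCP at [0.29, 0.61, 0.227] pointing down, gripper open.
Joint ranges: [-176.03, 176.03], [-82.01, 121.73], [-58.28, 71.71], [-173.87, 95.51], [-174.79, -0.11], [-173.66, 173.66]. Speed limits (degrees/s): [136.94, 136.94, 172.46, 180, 180, 180].

INTERFACE

Orientations are given as [roll, pitch, yaw] about the fixed x, y, z axes, in that order (R = Rz(yaw) Ry(pitch) Rx(roll)).
In Python, from plant import get_state, imaging, r, finder gives the robot as it stands.
- The arm moves only by the shell command python3 -m handwheel 'ROWS' [FORCE]. ROWS is JSON, a list of rows, each a list of 5 numbers: the closure, from 0 (fully open) to 1 (shut), then the shift along the world's x, y, z in cm, then the turn about the world's z in degrees. A call has 1 to 8 rows; each row is the pose to reach, as a shift and turn from the pose commanded when the call began; what a row does not reach only later rows make up. A row lasts 1/8 s, in which the tool goes at most 62.5 mm and 10.7 degrees, less where a joint would pass 70% of its speed; a pose out of reach is approached as far as the arm can. A call with a gripper value outside its range is refused whole. The fingers move at their own pace and stop on an object; FORCE is the grip in N (left out, the last holds). Time passes only in rows, so rows that repeat a pose let the fingers close. It gives the time, the measured TCP pose, the force, the opening and the grip force at its end, in the units of the state.
- get_state(): the state, without advancing time (a new reading comes with each control period).
- imaging.capture(name): name is "side" or "top" or "wrist"; returns (picture, depth): 384x512x3 uint8, red, green, blue; 384x512 float32, m along the optical axis (not along the pixel's ray), 0 where there is no reading.
- imaging.get_calibration(name): a dict with "fx", "fy", "cx", "cy" (pixels), "rvec" (rotation vector, rad) and "tvec" (3), from world to camera coordinates, as OpenCV has them; the wrist camera has in their place "hand_eye" (4x4, takes a point from camera to tool coordinates, whose origin is the TCP and whose axes are the flange's). Camera axes: x right, y down, z forward; pixel columns grow to the right and rows downward; lengths in m; the calibration is good to about 2 mm. A picture is of the moment at which its call begins: read the wrist's pose just before it. get_calibration takes no time and is no camera call.
- r.close_job(): hands the job in; it is judged then, once.
Trained networks look in the newest picture that a camera, given by its name, has taken for a name from the list of things; names that differ only in an ending like _2 or _b are one class to them, and where a whole thing is asked for, a point or a joint stands for the part that bears it (a point fixed in the world has none). Each returns a list of dicts, best first, with "p" (0 to 1); they miss things now and then, are a little off and sometimes report something else, mostly with a low value. They report only what shows in the picture. A call takes as long as a camera call. They do not tell look-alikes from the thing itself.
- finder.cut_out(camera, query): "region" (384x512 bool, what is visible of it) and "pixel" ([column, row] in pixels, amid what is visible of it).
The state is a dict: "time_s": time; "joints": joint angles; "qd": joint speeds; "joint_torque": joint torques, N m; "tcp_pos": TCP position; "eef_rot": TCP orientation; "contact_force": force on the tool from outside, world axes, zero at the start; "moment": the same for the moment, N m; "gripper_width": finger opening in m; "gripper_force": force on a finger pad.
Only numpy, scipy, OpenCV 4.12 (cv2) and the standard library are available. Lean on these libraries where they do the work, as an engineer would, in place of code of your own. Each camera call takes 0.05 s, during which the arm holds its last target. There are 200 camera calls.

## Working session

There is one attempt and no reset: what is moved stays moved. The work goes in short steps, Python scripts to look and compute and a shell command to move; the robot and the scene stay as the last step left them, time stands still between calls to the robot, and variables do not carry over. Pictures are saved under pics/ and viewed, at most 14 in all, crops included, and the job is handed in when it is done.

```bash
ls; mkdir -p pics; cat > h.py <<'E'
import numpy as np, cv2
from plant import get_state, imaging, r, finder
def cam(name):
    """K params, R, t  world->camera"""
    c=imaging.get_calibration(name)
    if 'rvec' in c:
        R=cv2.Rodrigues(np.array(c['rvec'],float))[0]; t=np.array(c['tvec'],float).ravel()
    else:
        s=get_state(); T=np.eye(4); a=np.radians(s['eef_rot'])
        from scipy.spatial.transform import Rotation as Ro
        T[:3,:3]=Ro.from_euler('xyz',a).as_matrix(); T[:3,3]=s['tcp_pos']
        W=np.linalg.inv(T@np.array(c['hand_eye'])); R=W[:3,:3]; t=W[:3,3]
    return c,R,t
def shot(name,save=None):
    c,R,t=cam(name); p,d=imaging.capture(name)
    if save: cv2.imwrite('pics/'+save+'.png',p[:,:,::-1])
    v,u=np.mgrid[:384,:512]
    P=np.stack([(u-c['cx'])/c['fx']*d,(v-c['cy'])/c['fy']*d,d],-1)
    X=(P-t)@R; X[d==0]=np.nan
    return p,d,X
E
python3 - <<'E'
from h import *
s=get_state(); print(s['time_s'],s['tcp_pos'],s['eef_rot'],s['gripper_width'])
for n in('top','side'):
    p,d,X=shot(n,n+'0'); c,R,t=cam(n); print(n,-R.T@t, R[2])
    np.save(n+'X.npy',X)
E
```

```text
pics
0.0 [0.28964593 0.60916133 0.2256543 ] [ 1.79907863e+02 -7.31950235e-03 -2.54350041e+01] 0.087365789436066
top [0.35559192 0.00222475 1.46660233] [ 0.11706807 -0.00890365 -0.99308398]
side [ 0.00348404 -0.61146467  1.03091853] [ 0.41915741  0.46688398 -0.77866964]
```

View pics/top0.png

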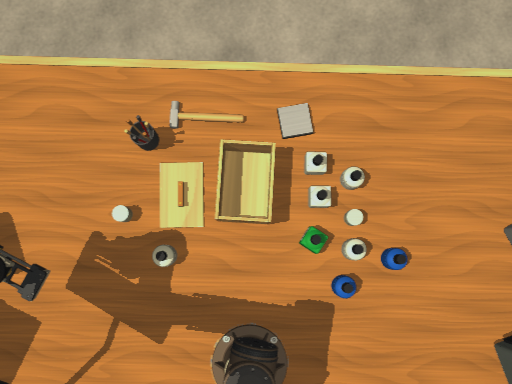

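View pics/side0.png

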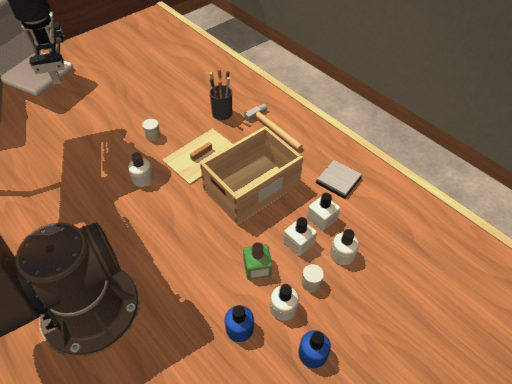

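The top picture shows two white square bottles (317,161), (320,195), three white round ones (353,177), (354,249), (163,256), and two jars (121,213), (355,217). The board is at (181,195) and the crate at (246,181). Both pictures show blue and green look-alikes. Next I measure these in both views.

```bash
cat >> h.py <<'E'
def rect(P):
    (c,w,a)=cv2.minAreaRect((P[:,:2]*1000).astype(np.float32)); return np.round(c,1),np.round(w,1),round(a,1)
def blobs(X,lo,hi,n=12):
    with np.errstate(invalid='ignore'):
        m=((X[...,2]>lo)&(X[...,2]<hi)&(X[...,0]>.15)&(X[...,0]<1)&(abs(X[...,1])<.6)).astype(np.uint8)
    k,l,st,ce=cv2.connectedComponentsWithStats(m)
    for i in range(1,k):
        if st[i,4]>=n: yield ce[i].round(),X[l==i]
E
python3 - <<'E'
from h import *
for n in('top','side'):
    X=np.load(n+'X.npy')
    tb=X[...,2][(X[...,2]<.03)&(abs(X[...,1])<.5)&(X[...,0]>.3)&(X[...,0]<.7)]; print(n,'table z',np.median(tb),tb.std())
    for nm,lo,hi,k in(('cap',.092,.13,12),('bodies',.045,.092,30),('low',.02,.045,20)):
        print(nm)
        for ce,P in blobs(X,lo,hi,k): print(ce,len(P),'mean',P.mean(0).round(4),'med z',np.median(P[:,2]).round(4),'rect',*rect(P))
E
```

```text
top table z 0.000900890575152436 0.004740611256938428
cap
[141. 123.] 19 mean [0.7301 0.3489 0.1036] med z 0.1 rect [733.5 352.7] [22.5 16. ] 71.5
[134. 126.] 18 mean [0.719  0.3711 0.1057] med z 0.1038 rect [720.6 371.6] [16.2 17.7] 53.9
[152. 128.] 12 mean [0.7175 0.3183 0.0957] med z 0.0952 rect [718.6 319.2] [32.7  4.1] 28.4
[146. 141.] 21 mean [0.6748 0.3346 0.0944] med z 0.0943 rect [676.5 333.6] [15.  56.7] 30.1
[245. 179.] 1073 mean [0.5623 0.026  0.1203] med z 0.1228 rect [557.3  23.7] [168.2 243.1] 87.9
[318. 159.] 71 mean [ 0.6313 -0.1976  0.104 ] med z 0.1043 rect [ 630.9 -199.1] [24.  27.8] 3.8
[357. 174.] 73 mean [ 0.586  -0.3153  0.1041] med z 0.1047 rect [ 586.9 -315.3] [26.4 27.2] 82.9
[322. 194.] 72 mean [ 0.523  -0.211   0.1047] med z 0.105 rect [ 523.8 -211. ] [27.2 25.8] 31.4
[316. 239.] 73 mean [ 0.3864 -0.1933  0.1045] med z 0.1046 rect [ 386.5 -194.7] [24.1 27.7] 1.4
[358. 249.] 78 mean [ 0.3599 -0.3203  0.1044] med z 0.1044 rect [ 359.6 -320.9] [23.9 27.6] 1.2
[160. 255.] 79 mean [0.3266 0.2707 0.1038] med z 0.1043 rect [326.5 270.8] [28.1 25.5] 16.4
[400. 25
[... 6165 characters left out ...]
46.2 86.9] 42.9
[298. 244.] 151 mean [ 0.5036 -0.2261  0.0324] med z 0.0323 rect [ 507.8 -226.2] [46.3 87.7] 45.6
[341. 256.] 129 mean [ 0.5617 -0.3273  0.0329] med z 0.0329 rect [ 567.3 -324.3] [30.4 67.1] 26.4
[258. 273.] 118 mean [ 0.3665 -0.2185  0.0327] med z 0.0324 rect [ 368.5 -218.8] [ 8.7 65. ] 54.0
[310. 284.] 87 mean [ 0.4426 -0.3287  0.0331] med z 0.0333 rect [ 446.5 -327.4] [20.1 49.3] 33.7
[282. 313.] 121 mean [ 0.3382 -0.3373  0.0324] med z 0.0329 rect [ 341.7 -335.1] [24.2 64.5] 40.3
[240. 335.] 116 mean [ 0.2276 -0.31    0.0322] med z 0.0327 rect [ 230.7 -305. ] [28.1 66.6] 53.3
[310. 361.] 103 mean [ 0.3082 -0.4601  0.0328] med z 0.0322 rect [ 314.8 -460.2] [24.9 65.3] 36.8
```

```bash
python3 -m handwheel '[[0.5,0.6,-5.6,0,-5],[0.5,1.2,-11.2,0,-10],[0.5,1.8,-16.8,0,-15],[0.5,2.4,-22.4,0,-20],[0.5,3.0,-28,0,-21.6],[0.5,3.64,-33.9,0,-21.6],[0.5,3.64,-33.9,0,-21.6],[0.5,3.64,-33.9,0,-21.6]]' 25
python3 - <<'E'
from h import *
s=get_state(); print(s['time_s'],s['tcp_pos'],s['eef_rot'],s['joints'],s['gripper_width'])
p,d,X=shot('wrist','w1')
for ce,P in blobs(X,.092,.13,12): print(ce,len(P),'med z',np.median(P[:,2]).round(4),*rect(P))
p,d,X=shot('top')
for ce,P in blobs(X,.092,.13,12): print(ce,len(P),'med z',np.median(P[:,2]).round(4),*rect(P))
E
```

```text
time_s: 1.1
tcp_pos: [0.3264, 0.2706, 0.2269]
eef_rot: [-179.9, 0.0, -47.1]
contact_force: [0.1, 0.3, -0.3]
gripper_width: 0.044
gripper_force: 0.0
1.1 [0.3264045  0.27061248 0.22685072] [-1.79947833e+02  2.20756579e-02 -4.70651104e+01] [ 6.65573242e+01 -4.12987409e+00 -2.88605441e+01  7.46866728e-04
 -6.52126880e+01 -2.36227575e+01] 0.04395229350569032
[253. 188.] 702 med z 0.1055 [327.2 272.7] [28.  27.6] 33.0
[137. 125.] 42 med z 0.1004 [726.  363.8] [19.7 52.4] 20.5
[245. 179.] 1072 med z 0.123 [557.6  24. ] [168.1 243.2] 87.9
[142. 144.] 12 med z 0.0952 [667.3 343.8] [ 5.1 29.4] 4.3
[318. 159.] 71 med z 0.1049 [ 632.1 -198.4] [26.5 26. ] 33.6
[357. 174.] 73 med z 0.1046 [ 586.5 -316.5] [26.2 25.7] 20.7
[322. 194.] 73 med z 0.105 [ 523.1 -211.4] [26.7 25.5] 86.2
[316. 239.] 72 med z 0.1045 [ 386.5 -194.1] [24.1 27.5] 0.7
[359. 249.] 75 med z 0.1052 [ 359.7 -321.4] [23.9 28.1] 1.2
[162. 253.] 25 med z 0.1031 [333.8 268.6] [11.8 20.6] 0.4
[401. 259.] 79 med z 0.1043 [ 334.3 -447.8] [26.9 26.1] 0.5
[348. 288.] 79 med z 0.1049 [ 245.5 -288.9] [25.8 27.2] 1.4
```

View pics/w1.png

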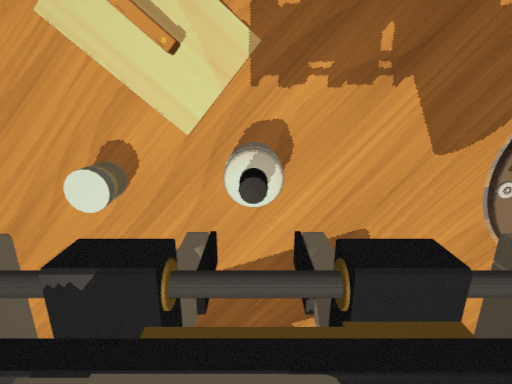

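The wrist picture shows the round bottle's cap at (253,186), in line with the middle of the fingers. Now I descend, grip and lift.

```bash
python3 -m handwheel '[[0.5,0,0.1,-5,0],[0.5,0,0.1,-10,0],[0.5,0,0.1,-14,0],[0.5,0,0.1,-14.8,0],[0.5,0,0.1,-14.8,0],[0.75,0,0.1,-14.8,0],[0.75,0,0.1,-14.8,0],[0.75,0,0.1,-14.8,0]]' 25
python3 -m handwheel '[[0.75,0,0,3,0],[0.75,0,0,8,0],[0.75,0,0,14.8,0],[0.75,4,-5,14.8,0],[0.75,8,-10,14.8,0],[0.75,12,-15,14.8,0],[0.75,16,-20.8,14.8,0],[0.75,16,-20.8,14.8,0]]' 25
```

```text
time_s: 2.2
tcp_pos: [0.3268, 0.2726, 0.0797]
eef_rot: [-179.8, 0.0, -47.0]
contact_force: [0.5, 1.1, 4.3]
gripper_width: 0.0273
gripper_force: 25.0
time_s: 3.2
tcp_pos: [0.4869, 0.0603, 0.2259]
eef_rot: [179.9, 0.0, -47.3]
contact_force: [0.2, 0.5, -2.3]
gripper_width: 0.0272
gripper_force: 25.0
```

```bash
python3 -m handwheel '[[0.75,0,0.25,-5,0],[0.75,0,0.25,-10,0],[0.75,0,0.25,-12.5,0],[0.75,0,0.25,-13.2,0],[0.75,0,0.25,-13.7,0],[0.75,0,0.25,-13.85,0],[0.75,0,0.25,-13.85,0]]' 25
python3 -m handwheel '[[0.6,0,0,0,0],[0.55,0,0,0,0],[0.55,0,0,0,0],[0.55,0,0,4,0],[0.55,0,0,9,0],[0.55,0,0,14,0],[0.55,0,0,14,0]]'
python3 - <<'E'
from h import *
for n in('wrist','top'):
  p,d,X=shot(n,'w2' if n=='wrist' else None)
  for ce,P in blobs(X,.092,.118,12): print(n,ce,len(P),'med z',np.median(P[:,2]).round(4),*rect(P))
E
```

```text
time_s: 4.08
tcp_pos: [0.4866, 0.0664, 0.0888]
eef_rot: [-179.9, -0.0, -47.0]
contact_force: [0.1, -0.2, -3.4]
gripper_width: 0.0276
gripper_force: 25.0
time_s: 4.95
tcp_pos: [0.4885, 0.0669, 0.2324]
eef_rot: [-179.6, -0.2, -47.0]
contact_force: [0.5, -0.9, -0.7]
gripper_width: 0.0393
gripper_force: 0.0
wrist [215. 115.] 5845 med z 0.1058 [558.3  25.1] [149.1 223.9] 88.0
wrist [258. 190.] 761 med z 0.1134 [485.6  66.8] [28.1 27.7] 63.0
top [135. 125.] 15 med z 0.0974 [726.8 369.1] [11.5 24.1] 74.2
top [142. 123.] 12 med z 0.0998 [731.8 346.1] [ 8.2 15.5] 74.7
top [151. 137.] 20 med z 0.0943 [688.5 318.9] [ 9.5 44.7] 66.9
top [133. 139.] 13 med z 0.0946 [678.4 374.3] [34.   5.7] 42.6
top [248. 145.] 93 med z 0.1052 [668.8  20.2] [145.2   3. ] 87.8
top [318. 159.] 73 med z 0.1045 [ 632.4 -198.3] [26.3 27.3] 44.0
top [357. 174.] 74 med z 0.1054 [ 586.1 -316.1] [26.5 25.9] 0.3
top [322. 194.] 73 med z 0.1051 [ 523.3 -211.6] [25.1 27.1] 3.5
top [316. 239.] 73 med z 0.1051 [ 386.4 -193.7] [24.1 27.7] 2.0
top [359. 249.] 77 med z 0.1052 [ 359.7 -321.1] [23.8 27.1] 1.4
top [401. 259.] 77 med z 0.1053 [ 333.8 -447. ] [26.5 25.5] 10.5
top [348. 288.] 77 med z 0.1047 [ 244.3 -289.1] [25.5 25.6] 43.1
```

View pics/w2.png

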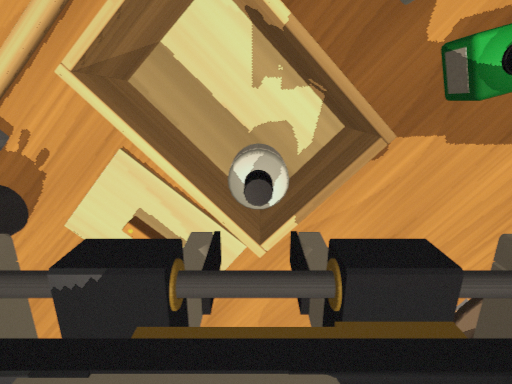

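The wrist picture shows the first bottle upright in the near-left corner at (258,178). Next is square bottle 1.

```bash
python3 -m handwheel '[[0.5,2.4,-4.4,0,0],[0.5,4.8,-8.8,0,0],[0.5,7.2,-13.2,0,0],[0.5,9.6,-17.6,0,0],[0.5,12,-22,0,0],[0.5,14.46,-26.45,0,0],[0.5,14.46,-26.45,-2,0],[0.5,14.46,-26.45,-4,0]]' 25
python3 -m handwheel '[[0.5,0,0,-5,0],[0.5,0,0,-9,0],[0.5,0,0,-10.95,0],[0.5,0,0,-10.95,0],[0.75,0,0,-10.95,0],[0.75,0,0,-10.95,0],[0.75,0,0,-10.95,0]]' 25
python3 -m handwheel '[[0.75,0,0,5,0],[0.75,0,0,10,0],[0.75,0,0,14.95,0],[0.75,-0.1,4.6,14.95,0],[0.75,-0.2,9.2,14.95,0],[0.75,-0.3,13.8,14.95,-1.6],[0.75,-0.3,18.4,14.95,-1.6],[0.75,-0.3,18.4,14.95,-1.6]]' 25
python3 - <<'E'
from h import *
p,d,X=shot('wrist')
for ce,P in blobs(X,.05,.105,60): print(ce,len(P),'med z',np.median(P[:,2]).round(4),*rect(P))
p,d,X=shot('top','t3')
m=(X[...,2]>.19)&(X[...,2]<.23)
for ce,P in blobs(X,.2,.226,25): print(ce,len(P),'med z',np.median(P[:,2]).round(4),*rect(P))
E
```

```text
time_s: 6.05
tcp_pos: [0.63, -0.1992, 0.1849]
eef_rot: [179.9, 0.2, -47.1]
contact_force: [-0.3, 0.3, -0.8]
gripper_width: 0.0441
gripper_force: 0.0
time_s: 6.92
tcp_pos: [0.6317, -0.1983, 0.0797]
eef_rot: [-179.9, -0.1, -47.0]
contact_force: [1.2, 1.3, 0.8]
gripper_width: 0.0276
gripper_force: 25.0
time_s: 7.92
tcp_pos: [0.6272, -0.0115, 0.2279]
eef_rot: [-180.0, 0.1, -48.4]
contact_force: [0.9, 0.1, -3.5]
gripper_width: 0.0278
gripper_force: 25.0
[494.   3.] 224 med z 0.0585 [ 570.4 -288.9] [30.9  4.8] 34.9
[452.  99.] 4062 med z 0.0657 [ 525.8 -210. ] [65.2 65.5] 1.8
[316. 173.] 297 med z 0.085 [576.6 -59.8] [200.4   8.5] 0.4
[498. 199.] 1459 med z 0.0617 [ 400.5 -175.1] [30.9 67.8] 49.0
[172. 232.] 403 med z 0.0714 [653.2  95.6] [ 2.2 33.9] 87.2
[267. 310.] 1128 med z 0.0785 [512.9  85.7] [ 31.9 102.3] 88.3
[ 47. 326.] 599 med z 0.0613 [697.3 318.5] [13.8 54. ] 81.1
[250. 157.] 86 med z 0.2099 [611.3  11.6] [45.1 22.2] 19.6
```

```bash
python3 -m handwheel '[[0.75,0,0,-5,0],[0.75,0,0,-10,0],[0.75,0,0,-12.6,0],[0.75,0,0,-13.5,0],[0.75,0,0,-14,0],[0.75,0,0,-14.15,0],[0.75,0,0,-14.15,0]]' 25
python3 -m handwheel '[[0.6,0,0,0,0],[0.55,0,0,0,0],[0.55,0,0,0,0],[0.55,0,0,5,0],[0.55,0,0,10,0],[0.55,0,0,14.15,0],[0.55,0,0,14.15,0]]'
python3 - <<'E'
from h import *
p,d,X=shot('wrist','w4')
for ce,P in blobs(X,.109,.118,60): print(ce,len(P),'med z',np.median(P[:,2]).round(4),*rect(P))
for ce,P in blobs(X,.055,.09,300): print(ce,len(P),'med z',np.median(P[:,2]).round(4),*rect(P))
p,d,X=shot('top')
for ce,P in blobs(X,.092,.118,60): print(ce,len(P),'med z',np.median(P[:,2]).round(4),*rect(P))
E
```

```text
time_s: 8.9
tcp_pos: [0.6285, -0.0144, 0.0878]
eef_rot: [-179.9, -0.1, -48.6]
contact_force: [-0.3, -0.4, -2.6]
gripper_width: 0.0273
gripper_force: 25.0
time_s: 9.78
tcp_pos: [0.6299, -0.0142, 0.2326]
eef_rot: [-179.6, -0.2, -48.6]
contact_force: [0.3, 0.6, -0.2]
gripper_width: 0.0395
gripper_force: 0.0
[257. 191.] 649 med z 0.1135 [628.4 -14.1] [27.5 27.5] 14.4
[242. 312.] 214 med z 0.1138 [549.   99.4] [ 2.1 61.6] 87.6
[302. 321.] 184 med z 0.1135 [493.7  65.7] [19.9 14.9] 48.8
[493.   5.] 402 med z 0.0616 [ 572.9 -289.6] [38.6  8.3] 36.1
[449. 103.] 3323 med z 0.0652 [ 525.5 -210.6] [65.7 66.1] 1.3
[257. 175.] 2667 med z 0.0719 [628.1 -13.6] [66.3 66.2] 88.8
[499. 202.] 1320 med z 0.0623 [ 400.3 -175.2] [28.2 66.6] 52.0
[275. 309.] 926 med z 0.0761 [507.4  81.2] [41.1 83.5] 88.1
[ 46. 327.] 514 med z 0.0663 [703.2 317.3] [49.  11.5] 0.0
[357. 174.] 75 med z 0.1048 [ 586.4 -315.7] [26.8 25.5] 59.2
[322. 194.] 72 med z 0.1047 [ 523.  -211.6] [26.9 25.4] 85.4
[231. 204.] 72 med z 0.1131 [484.1  65.4] [26.7 25.5] 27.8
[316. 239.] 72 med z 0.1044 [ 386.5 -194. ] [24.1 27.6] 2.3
[358. 249.] 76 med z 0.1044 [ 359.7 -321.1] [23.9 27.2] 1.2
[400. 259.] 81 med z 0.1039 [ 333.5 -446.9] [26.2 26.1] 39.6
[348. 288.] 79 med z 0.105 [ 245.3 -288.3] [25.8 26.5] 5.3
```

View pics/w4.png

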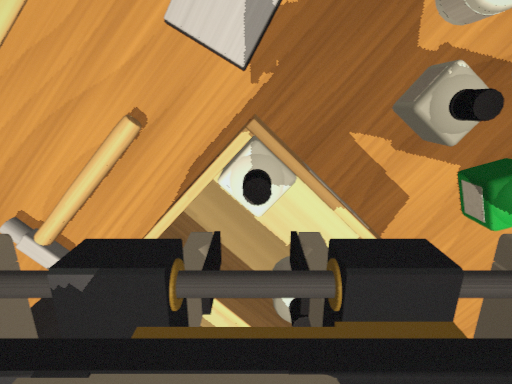

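Square bottle 1 stands in the far-right corner, cap at (257,187), parallel to the walls. Next is square bottle 2.

```bash
python3 -m handwheel '[[0.5,-2.5,-4.5,0,1],[0.5,-5,-9,0,2],[0.5,-7.5,-13.5,0,4.6],[0.5,-10.5,-19.73,0,4.6],[0.5,-10.5,-19.73,-1,4.6],[0.5,-10.5,-19.73,-4,4.6]]' 25
python3 -m handwheel '[[0.5,0,0,-5,0],[0.5,0,0,-9,0],[0.5,0,0,-10.95,0],[0.5,0,0,-10.95,0],[0.75,0,0,-10.95,0],[0.75,0,0,-10.95,0],[0.75,0,0,-10.95,0]]' 25
python3 -m handwheel '[[0.75,0,0,5,0],[0.75,0,0,10,0],[0.75,0,0,14.95,0],[0.75,-0.9,5,14.95,-1],[0.75,-1.9,10,14.95,-2],[0.75,-2.9,15,14.95,-3.6],[0.75,-3.88,20.24,14.95,-3.6],[0.75,-3.88,20.24,14.95,-3.6]]' 25
python3 -m handwheel '[[0.75,0,0,-5,0],[0.75,0,0,-10,0],[0.75,0,0,-12.6,0],[0.75,0,0,-13.5,0],[0.75,0,0,-14,0],[0.75,0,0,-14.15,0],[0.75,0,0,-14.15,0]]' 25
python3 -m handwheel '[[0.6,0,0,0,0],[0.55,0,0,0,0],[0.55,0,0,0,0],[0.55,0,0,5,0],[0.55,0,0,10,0],[0.55,0,0,14.15,0],[0.55,0,0,14.15,0]]'
python3 - <<'E'
from h import *
p,d,X=shot('wrist','w5')
for ce,P in blobs(X,.109,.118,60): print(ce,len(P),'med z',np.median(P[:,2]).round(4),*rect(P))
for ce,P in blobs(X,.055,.09,300): print(ce,len(P),'med z',np.median(P[:,2]).round(4),*rect(P))
p,d,X=shot('top')
for ce,P in blobs(X,.092,.118,60): print(ce,len(P),'med z',np.median(P[:,2]).round(4),*rect(P))
E
```

```text
time_s: 10.62
tcp_pos: [0.5229, -0.2126, 0.1877]
eef_rot: [-179.9, -0.1, -44.1]
contact_force: [0.2, 0.5, -0.8]
gripper_width: 0.0439
gripper_force: 0.0
time_s: 11.5
tcp_pos: [0.5236, -0.2116, 0.0795]
eef_rot: [-179.9, -0.1, -44.0]
contact_force: [1.3, 1.7, 1.1]
gripper_width: 0.0276
gripper_force: 25.0
time_s: 12.5
tcp_pos: [0.4832, -0.0065, 0.2285]
eef_rot: [-179.9, 0.0, -47.4]
contact_force: [0.5, -0.3, -2.1]
gripper_width: 0.0276
gripper_force: 25.0
time_s: 13.38
tcp_pos: [0.4846, -0.0092, 0.0878]
eef_rot: [-179.9, -0.0, -47.6]
contact_force: [-1.3, 1.0, 1.9]
gripper_width: 0.0276
gripper_force: 25.0
time_s: 14.25
tcp_pos: [0.486, -0.0088, 0.2316]
eef_rot: [-179.6, -0.2, -47.6]
contact_force: [-0.1, 0.2, -0.9]
gripper_width: 0.0397
gripper_force: 0.0
[ 83. 127.] 1674 med z 0.1137 [635.8  58.6] [104.1 205.6] 42.3
[138.  79.] 917 med z 0.1135 [627.9 -13.4] [27.8 28.2] 13.3
[257. 191.] 659 med z 0.1136 [484.1  -8.1] [26.9 28.2] 42.7
[272. 231.] 346 med z 0.1136 [446.7  15.6] [119.1   1.1] 87.9
[156. 167.] 7669 med z 0.0744 [558.3  27.2] [146.4 223.7] 87.9
[161.  82.] 3464 med z 0.0718 [628.2 -13.5] [66.1 66.5] 88.6
[438. 111.] 3322 med z 0.0647 [ 387.7 -192. ] [65.6 65.9] 58.1
[257. 175.] 2696 med z 0.0718 [484.1  -8.4] [65.9 66.6] 87.6
[247. 145.] 93 med z 0.1053 [668.8  20.5] [145.6   3.6] 88.0
[357. 174.] 75 med z 0.1047 [ 586.4 -315.8] [26.7 27.5] 0.7
[316. 239.] 73 med z 0.105 [ 386.5 -194.4] [24.  27.7] 2.1
[359. 249.] 76 med z 0.1053 [ 359.6 -320.5] [23.9 26.6] 1.2
[401. 259.] 79 med z 0.1044 [ 333.8 -446.6] [25.2 27.7] 73.3
[348. 288.] 79 med z 0.1045 [ 244.5 -288.4] [24.7 25.4] 39.9
```

```bash
python3 -m handwheel '[[0.5,1.7,-5.1,0,0],[0.5,3.4,-10.2,0,0],[0.5,5.1,-15.3,0,0],[0.5,6.8,-20.4,0,0],[0.5,8.5,-25.5,0,0],[0.5,10.16,-30.66,0,0],[0.5,10.16,-30.66,-1,0],[0.5,10.16,-30.66,-4,0]]' 25
python3 -m handwheel '[[0.5,0,0,-5,0],[0.5,0,0,-9,0],[0.5,0,0,-10.95,0],[0.5,0,0,-10.95,0],[0.75,0,0,-10.95,0],[0.75,0,0,-10.95,0],[0.75,0,0,-10.95,0]]' 25
python3 -m handwheel '[[0.75,0,0,5,0],[0.75,0,0,10,0],[0.75,0,0,14.95,0],[0.75,0.7,5.5,14.95,0],[0.75,1.4,11,14.95,0],[0.75,2.1,16.5,14.95,0],[0.75,2.8,22,14.95,0],[0.75,3.5,27.5,14.95,0]]' 25
python3 -m handwheel '[[0.75,0.5,5,0,0],[0.75,1.02,9.86,0,0],[0.75,1.02,9.86,0,0]]'
python3 -m handwheel '[[0.75,0,0,-5,0],[0.75,0,0,-10,0],[0.75,0,0,-12.6,0],[0.75,0,0,-13.5,0],[0.75,0,0,-14,0],[0.75,0,0,-14.15,0],[0.75,0,0,-14.15,0]]' 25
python3 -m handwheel '[[0.6,0,0,0,0],[0.55,0,0,0,0],[0.55,0,0,0,0],[0.55,0,0,5,0],[0.55,0,0,10,0],[0.55,0,0,14.15,0],[0.55,0,0,14.15,0]]'
python3 - <<'E'
from h import *
p,d,X=shot('wrist','w6')
for ce,P in blobs(X,.109,.118,60): print(ce,len(P),'med z',np.median(P[:,2]).round(4),*rect(P))
p,d,X=shot('top')
for ce,P in blobs(X,.092,.118,60): print(ce,len(P),'med z',np.median(P[:,2]).round(4),*rect(P))
E
```

```text
time_s: 15.35
tcp_pos: [0.5856, -0.3165, 0.1866]
eef_rot: [180.0, 0.0, -47.7]
contact_force: [0.6, -0.4, 0.1]
gripper_width: 0.0438
gripper_force: 0.0
time_s: 16.23
tcp_pos: [0.5863, -0.316, 0.0797]
eef_rot: [-179.9, -0.1, -47.6]
contact_force: [0.8, 1.4, 1.9]
gripper_width: 0.0273
gripper_force: 25.0
time_s: 17.23
tcp_pos: [0.6203, -0.0392, 0.2284]
eef_rot: [-180.0, 0.0, -47.6]
contact_force: [0.9, 0.3, -1.5]
gripper_width: 0.0271
gripper_force: 25.0
time_s: 17.6
tcp_pos: [0.6307, 0.0609, 0.2279]
eef_rot: [-180.0, 0.0, -47.4]
contact_force: [-0.1, 0.4, -1.9]
gripper_width: 0.0275
gripper_force: 25.0
time_s: 18.48
tcp_pos: [0.6314, 0.0578, 0.0876]
eef_rot: [-179.9, -0.0, -47.6]
contact_force: [-0.1, -0.3, -2.3]
gripper_width: 0.027
gripper_force: 25.0
time_s: 19.35
tcp_pos: [0.6328, 0.0581, 0.2326]
eef_rot: [-179.6, -0.2, -47.6]
contact_force: [-0.2, -0.1, -0.8]
gripper_width: 0.0394
gripper_force: 0.0
[406. 179.] 588 med z 0.1136 [554.9 -41. ] [ 23.2 223.7] 86.1
[248. 125.] 71 med z 0.1119 [679.3  20.1] [70.7  0.6] 88.0
[313. 137.] 765 med z 0.1134 [628.5 -13.6] [27.9 27.8] 13.3
[257. 189.] 665 med z 0.1135 [632.2  56.6] [27.8 27.6] 32.7
[244. 230.] 339 med z 0.1134 [610.3  97.2] [  1.3 121.8] 87.9
[410. 233.] 306 med z 0.1133 [489.9 -13.3] [27.1 13.4] 47.5
[231. 204.] 71 med z 0.1124 [484.2  65.8] [25.5 27.1] 47.3
[256. 205.] 68 med z 0.1131 [482.8  -8.6] [25.7 27.1] 1.0
[316. 239.] 73 med z 0.1058 [ 386.4 -194. ] [24.  28.5] 1.0
[359. 249.] 75 med z 0.1047 [ 359.6 -321. ] [23.9 27.5] 1.1
[400. 259.] 78 med z 0.1048 [ 333.3 -447. ] [26.6 25.6] 45.1
[348. 288.] 77 med z 0.1045 [ 244.4 -288.7] [25.  25.4] 45.3
```

```bash
python3 -m handwheel '[[0.5,-3.4,-4.7,0,0],[0.5,-6.8,-9.4,0,0],[0.5,-10.2,-14.1,0,0],[0.5,-13.6,-18.8,0,0],[0.5,-17,-23.5,0,0],[0.5,-20.4,-28.2,0,0],[0.5,-23.8,-33,0,0],[0.5,-27.15,-37.86,0,0]]' 25
python3 -m handwheel '[[0.5,0,0,-1,0],[0.5,0,0,-5,0],[0.5,0,0,-10,0],[0.5,0,0,-14.95,0],[0.5,0,0,-14.95,0],[0.75,0,0,-14.95,0],[0.75,0,0,-14.95,0],[0.75,0,0,-14.95,0]]' 25
python3 -m handwheel '[[0.75,0,0,5,0],[0.75,0,0,10,0],[0.75,0,0,14.95,0],[0.75,3,4.6,14.95,0],[0.75,6,9.2,14.95,0],[0.75,9,13.8,14.95,0],[0.75,12,18.5,14.95,0],[0.75,15,23.2,14.95,0]]' 25
python3 -m handwheel '[[0.75,3,4.6,0,0],[0.75,4.68,7.71,0,0],[0.75,4.68,7.71,0,0]]'
python3 -m handwheel '[[0.75,0,0,-5,0],[0.75,0,0,-10,0],[0.75,0,0,-12.6,0],[0.75,0,0,-13.5,0],[0.75,0,0,-14,0],[0.75,0,0,-14.15,0],[0.75,0,0,-14.15,0]]' 25
python3 -m handwheel '[[0.6,0,0,0,0],[0.55,0,0,0,0],[0.55,0,0,0,0],[0.55,0,0,5,0],[0.55,0,0,10,0],[0.55,0,0,14.15,0],[0.55,0,0,14.15,0]]'
python3 -m handwheel '[[0.55,-4,5,3,10],[0.55,-8,12,6,20],[0.55,-8,16,6,30],[0.55,-8,22,6,40],[0.55,-6,24,6,49.4],[0.5,-3.33,24.3,4,50.2],[0.5,-3.33,24.3,0,50.2],[0.5,-3.33,24.3,0,50.2]]'
python3 - <<'E'
from h import *
for n in('wrist','top','side'):
  p,d,X=shot(n,n+'7')
  for ce,P in blobs(X,.109,.118,60): print(n,ce,len(P),'med z',np.median(P[:,2]).round(4),*rect(P))
  if n!='side':
    for ce,P in blobs(X,.022,.045,100): print(n,'low',ce,len(P),'med z',np.median(P[:,2]).round(4),*rect(P))
E
```

```text
time_s: 20.45
tcp_pos: [0.3575, -0.3218, 0.227]
eef_rot: [180.0, 0.1, -47.6]
contact_force: [1.9, -1.0, 0.3]
gripper_width: 0.0433
gripper_force: 0.0
time_s: 21.45
tcp_pos: [0.3608, -0.3213, 0.0803]
eef_rot: [-179.9, -0.2, -47.6]
contact_force: [1.9, 2.3, 6.1]
gripper_width: 0.0276
gripper_force: 25.0
time_s: 22.45
tcp_pos: [0.5096, -0.0872, 0.2286]
eef_rot: [-179.9, -0.0, -47.6]
contact_force: [1.4, -0.8, -3.2]
gripper_width: 0.0271
gripper_force: 25.0
time_s: 22.82
tcp_pos: [0.5567, -0.0097, 0.2278]
eef_rot: [180.0, 0.0, -47.5]
contact_force: [0.1, 0.1, -3.6]
gripper_width: 0.0274
gripper_force: 25.0
time_s: 23.7
tcp_pos: [0.5566, -0.012, 0.0886]
eef_rot: [-179.9, -0.1, -47.6]
contact_force: [-4.2, 0.0, 5.7]
gripper_width: 0.0274
gripper_force: 25.0
time_s: 24.58
tcp_pos: [0.5582, -0.0114, 0.232]
eef_rot: [-179.6, -0.2, -47.6]
contact_force: [0.1, 0.5, -1.4]
gripper_width: 0.0394
gripper_force: 0.0
time_s: 25.58
tcp_pos: [0.5211, 0.23, 0.2243]
eef_rot: [179.8, 0.4, 2.5]
contact_force: [-0.9, -0.4, 1.1]
gripper_width: 0.0439
gripper_force: 0.0
wrist [400. 115.] 1160 med z 0.1136 [58
[... 933 characters left out ...]
64 med z 0.1134 [553.8 -12.1] [25.8 25.2] 73.8
top [256. 205.] 66 med z 0.1124 [483.6  -8.6] [24.3 27.1] 0.9
top low [199. 116.] 455 med z 0.0254 [796.9 160.3] [ 84.4 239.7] 6.1
top low [296. 119.] 450 med z 0.0242 [ 776.7 -132.4] [99.7 99.6] 11.8
side [249. 147.] 202 med z 0.1135 [594.4  77.3] [120.1 258.9] 54.7
side [263. 144.] 60 med z 0.1137 [630.3  57.2] [29.2 27.9] 78.1
side [278. 158.] 64 med z 0.1133 [625.6 -15.4] [29.4 26.2] 46.1
side [252. 181.] 214 med z 0.1135 [517.1 -29.1] [135.3 293.2] 53.7
side [222. 167.] 64 med z 0.1137 [482.7  66.9] [27.1 25.1] 84.5
side [259. 170.] 63 med z 0.1134 [553.1 -11.9] [29.4 26.7] 62.6
side [239. 182.] 71 med z 0.114 [482.2  -8.2] [26.5 26.5] 71.1
```

View pics/wrist7.png

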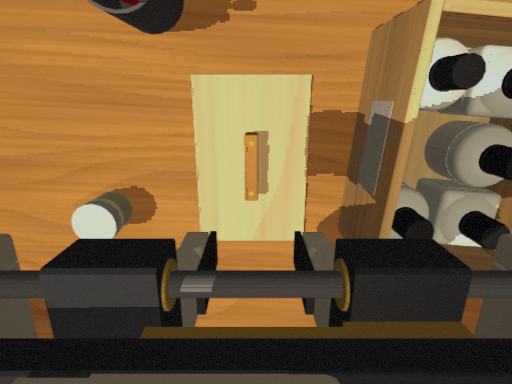

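View pics/top7.png

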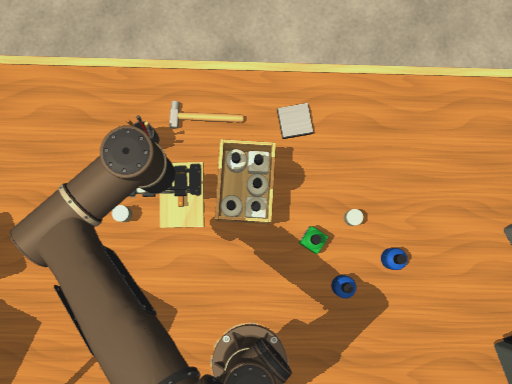

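The wrist picture shows the board's bar centred between the fingers at (251,167). The top picture shows all five bottles in the crate and nothing white left on the bench except the two jars at (121,213) and (355,217). Now the board.

```bash
python3 -m handwheel '[[0.5,0.05,0.05,-6,0],[0.5,0.05,0.05,-12,0],[0.5,0.05,0.05,-17,0],[0.5,0.05,0.05,-20,0],[0.5,0.05,0.05,-21.5,0],[0.5,0.05,0.05,-21.7,0],[0.5,0.05,0.05,-21.7,0],[0.5,0.05,0.05,-21.7,0]]' 40
python3 -m handwheel '[[0.7,0,0,0,0],[0.85,0,0,0,0],[0.85,0,0,0,0],[0.85,0,0,0,0],[0.85,0,0,2,0],[0.85,0,0,7,0],[0.85,0,0,12,0],[0.85,0,0,17,0]]' 40
python3 -m handwheel '[[0.85,0.5,-3,0,-0.5],[0.85,1.2,-7,0,-1],[0.85,1.9,-11,0,-2],[0.85,2.5,-15,0,-3],[0.85,3,-18.5,0,-4.75],[0.85,3.41,-20.75,0,-4.75],[0.85,3.41,-20.75,0,-4.75],[0.85,3.41,-20.75,0,-4.75]]' 40
python3 - <<'E'
from h import *
s=get_state();print(s['tcp_pos'],s['eef_rot'])
p,d,X=shot('wrist','w8')
z=X[...,2]; print(np.histogram(z[np.isfinite(z)],bins=np.arange(0,.26,.01))[0])
for ce,P in blobs(X,.15,.22,200): print(ce,len(P),'med z',np.median(P[:,2]).round(4),*rect(P))
for ce,P in blobs(X,.11,.13,200): print(ce,len(P),'med z',np.median(P[:,2]).round(4),*rect(P))
E
```

```text
time_s: 26.72
tcp_pos: [0.5241, 0.2324, 0.0125]
eef_rot: [-179.9, -0.1, 2.6]
contact_force: [-0.4, -0.9, 0.2]
gripper_width: 0.0434
gripper_force: 0.0
time_s: 27.72
tcp_pos: [0.5228, 0.2313, 0.1822]
eef_rot: [180.0, 0.1, 2.6]
contact_force: [1.4, 0.9, -1.7]
gripper_width: 0.0157
gripper_force: 40.0
time_s: 28.72
tcp_pos: [0.5572, 0.0244, 0.1808]
eef_rot: [-180.0, 0.0, -2.2]
contact_force: [-0.9, -0.1, -2.1]
gripper_width: 0.0154
gripper_force: 40.0
[0.55716348 0.02435189 0.18075369] [-1.79998922e+02  3.32804420e-02 -2.19981778e+00]
[59958   153    50   147   278   470  1288   290   106     0     0     0
  3299     0     0     0     0 48054   364   626  3817   412   481   164
  1107]
[255. 143.] 52050 med z 0.1761 [609.2  21.5] [140.4 109.2] 87.9
[255. 314.] 1222 med z 0.2017 [518.1  24.5] [34.5 41.5] 87.1
[255.  39.] 3299 med z 0.1245 [675.8  20.3] [167.6   8.1] 87.8
```

View pics/w8.png

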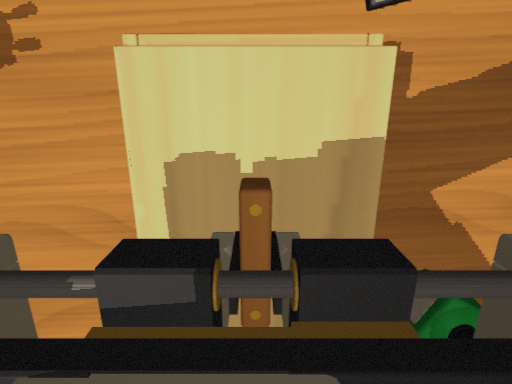

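The board is held level over the crate with its far edge at row 46, inside the rim, and needs about 1 mm more in +y. I lower it now.

```bash
python3 -m handwheel '[[0.85,0,0.1,-2,0],[0.85,0,0.1,-3.8,0],[0.85,0,0.1,-4.6,0],[0.85,0,0.1,-5.0,0],[0.85,0,0.1,-5.3,0],[0.85,0,0.1,-5.5,0],[0.85,0,0.1,-5.6,0],[0.85,0,0.1,-5.6,0]]' 40
python3 - <<'E'
from h import *
p,d,X=shot('wrist','w9')
for ce,P in blobs(X,.10,.123,200): print(ce,len(P),'med z',np.median(P[:,2]).round(4),*rect(P))
E
```

```text
time_s: 29.78
tcp_pos: [0.5575, 0.0252, 0.1252]
eef_rot: [-180.0, -0.0, -2.2]
contact_force: [1.0, -0.3, -1.4]
gripper_width: 0.0154
gripper_force: 40.0
[254. 130.] 54798 med z 0.1205 [613.4  22.6] [150.7 114.2] 88.3
```

View pics/w9.png

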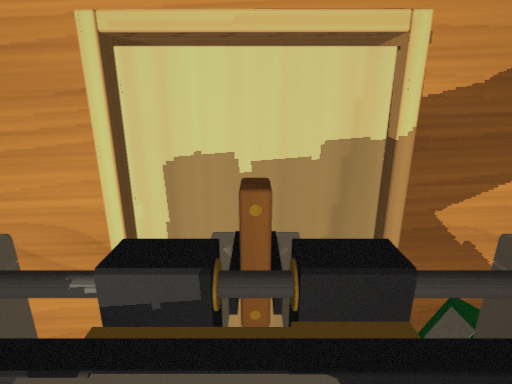

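The board lies inside the rim with gaps on every visible side. I set it down, release, and look at the crate and the jars.

```bash
python3 -m handwheel '[[0.85,0,0,-0.1,0],[0.85,0,0,-0.15,0],[0.85,0,0,-0.15,0]]' 40
python3 -m handwheel '[[0.75,0,0,0,0],[0.6,0,0,0,0],[0.6,0,0,0,0],[0.6,0,0,1,0],[0.5,0,0,5,0],[0.2,0,0,10,0],[0.2,0,0,10,0]]'
python3 -m handwheel '[[0.2,-1,5,0,0],[0.2,-2,10,0,0],[0.2,-4,16,0,0],[0.2,-6,22,0,0],[0.2,-8,28,0,0],[0.2,-10,34,0,0],[0.2,-10.36,38.54,0,0],[0.2,-10.36,38.54,0,0]]'
python3 - <<'E'
from h import *
for n in('wrist','top','side'):
  p,d,X=shot(n,n+'10')
  if n=='wrist':
    for ce,P in blobs(X,.045,.07,150): print(n,ce,len(P),'med z',np.median(P[:,2]).round(4),*rect(P))
  else:
    for ce,P in blobs(X,.045,.07,60): print(n,ce,len(P),'med z',np.median(P[:,2]).round(4),*rect(P))
    for ce,P in blobs(X,.112,.123,60): print(n,'hi',ce,len(P),'med z',np.median(P[:,2]).round(4),*rect(P))
    for ce,P in blobs(X,.135,.155,20): print(n,'bar',ce,len(P),'med z',np.median(P[:,2]).round(4),*rect(P))
    c=np.array([.5576,.0246]); m=(abs(X[...,0]-.5576)<.09)&(abs(X[...,1]-.0246)<.055)&(X[...,2]>.1)&(X[...,2]<.128); Q=X[m]; A=np.c_[Q[:,:2]-c,np.ones(len(Q))]; print('plane',np.linalg.lstsq(A,Q[:,2],rcond=None)[0],len(Q))
E
```

```text
time_s: 30.2
tcp_pos: [0.5576, 0.0252, 0.1242]
eef_rot: [-180.0, -0.0, -2.2]
contact_force: [-2.2, 0.7, 5.9]
gripper_width: 0.0157
gripper_force: 40.0
time_s: 31.08
tcp_pos: [0.56, 0.0257, 0.2287]
eef_rot: [-179.9, -0.5, -2.1]
contact_force: [-0.4, -0.2, -0.3]
gripper_width: 0.0583
gripper_force: 0.0
time_s: 32.08
tcp_pos: [0.4529, 0.4135, 0.2227]
eef_rot: [180.0, 0.0, -2.0]
contact_force: [-0.0, 0.5, -0.1]
gripper_width: 0.0701
gripper_force: 0.0
wrist [255. 174.] 1727 med z 0.0565 [455.5 412.9] [50.8 51.1] 88.1
top [354. 217.] 217 med z 0.0561 [ 460.8 -319.7] [49.6 47.7] 90.0
top [314. 239.] 338 med z 0.0631 [ 386.7 -193.6] [66.7 66.4] 59.2
top [394. 258.] 258 med z 0.0645 [ 333.5 -447.9] [64.7 67.5] 2.7
top [344. 286.] 270 med z 0.0649 [ 244.7 -289.8] [64.1 67.2] 3.3
top hi [246. 180.] 2903 med z 0.1188 [565.3  19.7] [146.6 227.5] 87.9
top bar [245. 179.] 143 med z 0.145 [557.   23.3] [15.6 78.2] 87.6
plane [ 0.00059162 -0.00174959  0.11894707] 2003
side [221. 106.] 118 med z 0.0589 [687.1 333.9] [36.8 72.2] 50.6
side [150. 125.] 173 med z 0.0566 [452.4 411.6] [51.  50.4] 79.4
side [251. 194.] 504 med z 0.0572 [515.7 -29. ] [139.5 293.9] 53.4
side [257. 260.] 449 med z 0.0629 [ 385.2 -192.8] [67.7 66.6] 56.8
side [312. 274.] 339 med z 0.0571 [ 458.1 -318.5] [52.1 49.3] 45.5
side [239. 323.] 434 med z 0.0657 [ 242.5 -289.6] [64.6 66.7] 64.1
side [313. 349.] 479 med z 0.0656 [ 331.8 -447.2] [66.5 66.7] 25.5
side hi [250. 163.] 2916 med z 0.1198 [556.3  26. ] [173.  244.6] 88.2
side bar [251. 156.] 180 med z 0.1449 [556.   23.8] [19.  79.5] 88.5
plane [0.0006033  0.00142578 0.12010682] 1591
```

View pics/top10.png

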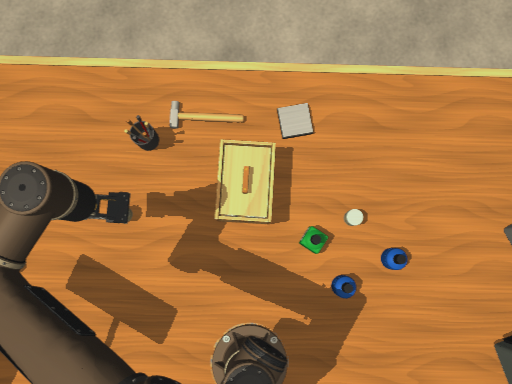

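The top picture shows the board lying level in the crate (246,180), bar up, and both height fits agree. Now the first jar.

```bash
python3 -m handwheel '[[0.2,0.05,0.1,-6,0],[0.2,0.05,0.1,-12,0],[0.2,0.05,0.1,-17,0],[0.2,0.05,0.1,-20,0],[0.2,0.05,0.1,-20.2,0],[0.3,0.05,0.1,-20.2,0],[0.5,0.05,0.1,-20.2,0],[0.5,0.05,0.1,-20.2,0]]' 30
python3 -m handwheel '[[0.5,0,0,0,0],[0.5,0,0,3,0],[0.5,0,0,9,0],[0.5,0,0,15,0],[0.5,0,0,20.2,0],[0.5,0,-5,20.2,-10],[0.5,1,-10,20.2,-20],[0.5,2,-15,20.2,-30]]' 30
python3 -m handwheel '[[0.5,1,-4,0,-10],[0.5,1.5,-7,0,-20],[0.5,2,-10,0,-30],[0.5,2.5,-13,0,-40],[0.5,3,-16,0,-50],[0.5,3.45,-19.76,0,-60],[0.5,3.45,-19.76,0,-60],[0.5,3.45,-19.76,0,-60]]' 30
python3 -m handwheel '[[0.5,0,0,-3,0],[0.5,0,0,-5.5,0],[0.5,0,0,-7,0],[0.5,0,0,-7.7,0],[0.5,0,0,-8.1,0],[0.5,0,0,-8.25,0],[0.5,0,0,-8.25,0]]' 30
python3 -c "from h import *; shot('side','s11')"
```

```text
time_s: 33.22
tcp_pos: [0.4552, 0.4128, 0.0235]
eef_rot: [-179.8, -0.1, -2.2]
contact_force: [1.1, 0.8, 6.2]
gripper_width: 0.0519
gripper_force: 30.0
time_s: 34.22
tcp_pos: [0.4737, 0.26, 0.2237]
eef_rot: [-180.0, 0.0, -32.5]
contact_force: [1.1, 0.3, -2.5]
gripper_width: 0.0516
gripper_force: 30.0
time_s: 35.22
tcp_pos: [0.5085, 0.0639, 0.2236]
eef_rot: [180.0, 0.0, -92.2]
contact_force: [0.3, 0.2, -3.4]
gripper_width: 0.0517
gripper_force: 30.0
time_s: 36.1
tcp_pos: [0.5094, 0.0644, 0.1425]
eef_rot: [-179.9, 0.0, -92.1]
contact_force: [-3.2, 0.9, 5.8]
gripper_width: 0.0513
gripper_force: 30.0
```

View pics/s11.png

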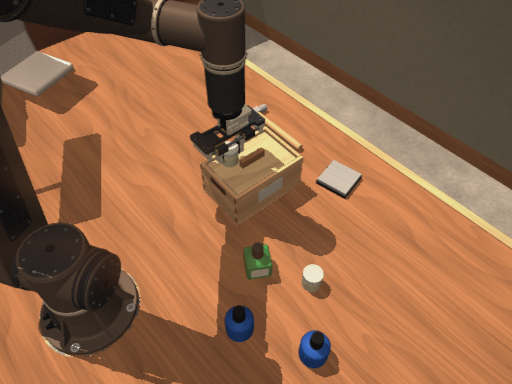

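The side picture shows the jar standing on the board at (230,157). I release it and go to jar 2 at (312,278).

```bash
python3 -m handwheel '[[0.35,0,0,0,0],[0.25,0,0,0,0],[0.25,0,0,0.1,0],[0.25,0,0,4,0],[0.2,0,0,8.25,0],[0.2,0,0,8.25,0]]'
python3 -m handwheel '[[0.2,-0.7,-5.5,0,0],[0.2,-1.4,-11,0,0],[0.2,-2.1,-16.5,0,0],[0.2,-2.8,-22,0,0],[0.2,-3.5,-27.5,0,0],[0.2,-4.2,-33,0,0],[0.2,-4.95,-38.35,0,0],[0.2,-4.95,-38.35,0,0]]'
python3 -m handwheel '[[0.2,0,0,0,0]]'
python3 - <<'E'
from h import *
for n in('wrist','top'):
  p,d,X=shot(n,n+'12')
  for ce,P in blobs(X,.05,.062,100): print(n,ce,len(P),'med z',np.median(P[:,2]).round(4),*rect(P))
  for ce,P in blobs(X,.16,.185,40): print(n,'jar1',ce,len(P),'med z',np.median(P[:,2]).round(4),*rect(P))
E
```

```text
time_s: 36.9
tcp_pos: [0.5109, 0.0646, 0.2271]
eef_rot: [-179.7, 0.1, -92.2]
contact_force: [0.0, -0.2, -0.5]
gripper_width: 0.0697
gripper_force: 0.0
time_s: 37.9
tcp_pos: [0.458, -0.3225, 0.2222]
eef_rot: [179.9, 0.0, -92.4]
contact_force: [-1.2, 0.1, -0.2]
gripper_width: 0.0706
gripper_force: 0.0
time_s: 38.02
tcp_pos: [0.4589, -0.3196, 0.2227]
eef_rot: [179.9, 0.0, -92.2]
contact_force: [-0.5, -0.1, 0.1]
gripper_width: 0.0702
gripper_force: 0.0
wrist [359.  52.] 525 med z 0.0594 [ 340.  -444.6] [54.4 67.4] 22.5
wrist [254. 177.] 1684 med z 0.0567 [ 460.7 -319.3] [50.9 51. ] 40.8
wrist [430. 187.] 531 med z 0.0586 [ 255.4 -295.7] [67.2 43.2] 57.0
wrist [304. 255.] 249 med z 0.0582 [ 406.9 -218.1] [45.8  8.9] 51.7
top [355. 217.] 194 med z 0.0564 [ 460.5 -319.6] [48.1 47.5] 89.2
top jar1 [231. 194.] 255 med z 0.1749 [508.7  62.8] [50.  50.1] 26.6
```

```bash
python3 -m handwheel '[[0.2,0.05,0,-6,0],[0.2,0.05,0,-12,0],[0.2,0.05,0,-17,0],[0.2,0.05,0,-20,0],[0.2,0.05,0,-20.2,0],[0.3,0.05,0,-20.2,0],[0.5,0.05,0,-20.2,0],[0.5,0.05,0,-20.2,0]]' 30
python3 -m handwheel '[[0.5,0,0,0,0],[0.5,0,0,3,0],[0.5,0,0,9,0],[0.5,0,0,15,0],[0.5,0,0,20.2,0],[0.5,2.4,5,20.2,0],[0.5,4.8,10,20.2,0],[0.5,7.2,15,20.2,0]]' 30
python3 -m handwheel '[[0.5,2.4,5,0,0],[0.5,4.8,10,0,0],[0.5,7.42,15.4,0,0],[0.5,7.42,15.4,0,0],[0.5,7.42,15.4,0,0]]' 30
python3 -m handwheel '[[0.5,0,0,-3,0],[0.5,0,0,-5.5,0],[0.5,0,0,-7,0],[0.5,0,0,-7.7,0],[0.5,0,0,-8.1,0],[0.5,0,0,-8.25,0],[0.5,0,0,-8.25,0]]' 30
python3 -m handwheel '[[0.35,0,0,0,0],[0.25,0,0,0,0],[0.25,0,0,0.1,0],[0.25,0,0,4,0],[0.2,0,0,8.25,0],[0.2,-4,-10,8.25,0],[0.2,-8,-20,8.25,0],[0.2,-8,-20,8.25,0]]'
python3 - <<'E'
from h import *
for n in('top','side'):
  p,d,X=shot(n,n+'13')
  for ce,P in blobs(X,.16,.185,40): print(n,'jar',ce,len(P),'med z',np.median(P[:,2]).round(4),*rect(P))
  m=(abs(X[...,0]-.5576)<.09)&(abs(X[...,1]-.0246)<.055)&(X[...,2]>.1)&(X[...,2]<.128); Q=X[m]; A=np.c_[Q[:,:2],np.ones(len(Q))]; print('plane',np.linalg.lstsq(A,Q[:,2],rcond=None)[0],len(Q))
E
```

```text
time_s: 39.12
tcp_pos: [0.4608, -0.3197, 0.0232]
eef_rot: [-179.9, -0.0, -92.2]
contact_force: [0.6, 2.3, 6.3]
gripper_width: 0.0514
gripper_force: 30.0
time_s: 40.12
tcp_pos: [0.5319, -0.1681, 0.2241]
eef_rot: [-179.9, 0.0, -92.2]
contact_force: [0.7, -0.6, -2.0]
gripper_width: 0.0513
gripper_force: 30.0
time_s: 40.75
tcp_pos: [0.6055, -0.0153, 0.2233]
eef_rot: [180.0, -0.0, -92.1]
contact_force: [-0.7, -1.6, -3.9]
gripper_width: 0.0515
gripper_force: 30.0
time_s: 41.62
tcp_pos: [0.6064, -0.0157, 0.1422]
eef_rot: [-179.9, -0.0, -92.2]
contact_force: [-2.4, -1.1, 3.5]
gripper_width: 0.0517
gripper_force: 30.0
time_s: 42.62
tcp_pos: [0.5358, -0.1909, 0.2239]
eef_rot: [-180.0, -0.0, -92.1]
contact_force: [1.3, -0.2, -0.2]
gripper_width: 0.0702
gripper_force: 0.0
top jar [226. 194.] 95 med z 0.1749 [507.3  78.7] [46.6 20.3] 1.7
plane [-0.04191222  0.28233015  0.11906243] 37
side jar [229. 149.] 261 med z 0.1755 [508.4  64.9] [53.4 47.3] 49.7
side jar [274. 148.] 265 med z 0.1753 [605.4 -14.9] [53.8 50.1] 47.5
plane [-0.00264133  0.00392215  0.1216473 ] 1086
```

View pics/top13.png

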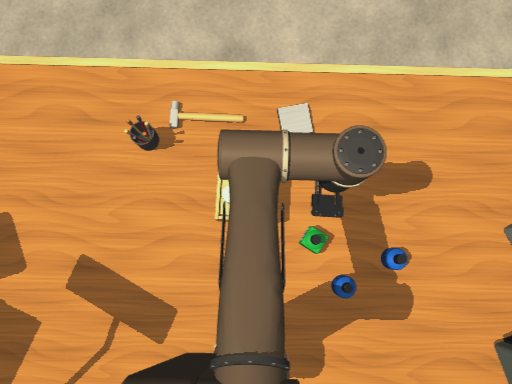

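View pics/side13.png

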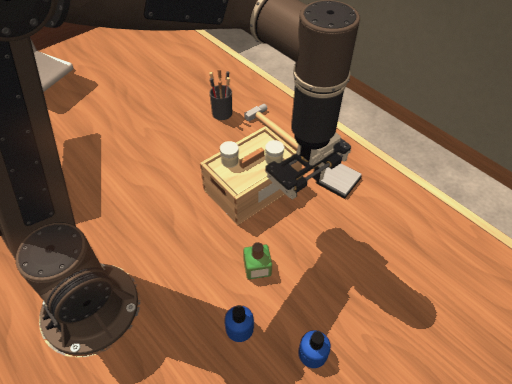

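Both jars stand upright on the level board at (229,152) and (274,150), and nothing else that is needed is left on the bench. The gripper is clear, so I hand the job in.

```bash
python3 -c "
from plant import r
print(r.close_job())"
```

```text
the job is handed in; nothing more can be done
None
```

I packed the crate and handed the job in at about 43 s: all five white bottles are on the crate floor, the board lies level on their caps with its bar up, and both jars stand on the board.

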